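Switch on the rig in its safe order

ROBOT

A 6-joint arm with a two-finger parallel gripper is mounted at the origin on a cart in front of the work surface, level with it; the furniture and walls round the work are solid. World frame = base frame: x ahead of the robot, y to its left, z up, the work surface at z = 0. Lengths are in m, angles in rad, forces in N, time in s.
With the tool pointing down it reaches from about 0.275 to 0.825 m from the base axis. Payload 5.2 kg.
Tool frame: the origin (TCP) lies midway between the tips of the shut fingers; the grasp point (between the pads) lies 19 mm behind it; z points along the fingers, y is the line along which they close (so a half turn about z gives the same grasp; the last joint's range is limited). The gripper opens to 93 mm and grips with 3 to 60 N. Pads are 15 mm wide; open, the fingers measure 128 mm over their backs; the gripper's body (75 mm by 188 mm) begins 65 mm behind the grasp point.
Start: joints at [-1.54, 0.259, 1.535, -0, 1.348, -0.203], TCP at [0.127, -0.535, 0.219] pointing down, gripper open.
Joint ranges: [-3.14, 3.14], [-0.91, 2.08], [0.19, 2.58], [-1.22, 4.36], [0.22, 2.71], [-3.12, 3.12]. Speed limits (rad/s): [2.57, 2.57, 3.14, 3.14, 3.14, 3.14].

INTERFACE

Orientations are given as a 3x3 rotation matrix whose columns are the frame's x, y, z axes.
In Python, from cell import bot, read_camera gives the robot as it stands.
- The arm moves only by the tool step_arm, never from a script. Its argument "targets" is a list of rows, each a list of 4 numbers: the shift along the tool's x, y, z in mm, then the turn about the tool's z in degrees. A call has 1 to 20 rows; each row shifts and turns the commanded pose from where the row before left it, along the tool's axes as they then stand; what a row does not reach is not made up. A row lasts 1/10 s, in which the tool goes at most 50 mm and 8.59 degrees, less where a joint would pass 70% of its speed; a pose out of reach is approached as far as the arm can. A call is refused whole if a number of a shift passes 50 or a number of a turn 8.59, either way. A call with a gripper value outside its range is refused whole. "fingers" is the opening in per cent of the stroke, from 0 (shut) to 100 (fully open), set as the call begins (left out, the last holds). The fingers move at their own pace and stop on an object; "newtons" is the grip in N (left out, the last holds). Time passes only in rows, so rows that do not move let the fingers close. It gives the time, the measured TCP pose, the force, the opening and the grip force at its end, in the units of the state.
- bot.observe(): the state, without advancing time (a new reading comes with each control period).
- read_camera(name): name is "scene" or "top" or "wrist"; returns a dict with "pixels" (480x640x3 uint8, red, green, blue), "fx", "fy", "cx", "cy" (pixels), "R" (3x3) and "t" (3): a world point X has camera coordinates R X + t. Camera axes: x right, y down, z forward; pixel columns grow to the right and rows downward; lengths in m; the calibration is good to about 2 mm. The wrist camera is an equidistant fisheye: a pixel r from the principal point sees the ray r / f radians off the axis. A picture is of the moment at which its call begins. There is no depth.
- bot.sign_off(): hands the job in; it is judged then, once.
The state is a dict: "time_s": time; "joint_pos": joint angles; "joint_velocities": joint speeds; "joint_efforts": joint torques, N m; "ee_pos": TCP position; "orientation": TCP orientation; "wrist_force": force on the tool from outside, world axes, zero at the start; "ft_torque": the same for the moment, N m; "grip_width": finger opening in m; "finger_force": force on a finger pad.
Only numpy, scipy, OpenCV 4.12 (cv2) and the standard library are available. Lean on these libraries where they do the work, as an engineer would, in place of code of your own. Each camera call takes 0.05 s, during which the arm holds its last target. There are 200 camera calls.

TASK

Switch on the reaction rig in its safe order by tapping the black keys on the three grey switch boxes lightly with the fingertips, each fully down, where it stays: first the round key (cooling), then the cross-shaped key (stirrer), last the long bar key (heater). Never lift or shift the boxes or press hard on them, leave the things standing around where they are, and finish with the hand clear.

Things in the scene. Friction and masses are not known exactly. Their poses are not given: they have to be found in the camera images.
- round_box: small grey switch box, light metal face plate, with the round key: 74 x 74 mm, face plate 40.5 mm above the worktop, about 0.8 kg, standing loose on rubber feet. Origin: centre of its underside; z up; a short cable gland sticks out at its +x side
- round_top (a point): centre of the flat top of the black key on the round box; the key is a round disc, 40 mm across. It is in the middle of the box's face, stands 22 mm proud (top about 62 mm above the worktop) and its top moves down with it
- round_key (a joint): how far the round key has been pushed down, m: 0 to 0.001 at the start (off), 0.012 at its end stop (fully on). It begins to slide at about 3 N, needs about 4.5 N half-way and 6 N near the end stop, which sits on a rubber buffer (above 4 N the whole key sinks about 0.5 mm per newton further, up to 6 mm, and comes back by itself); it stays down where it is left; fully down its top is still 10 mm above the face plate
- cross_box: small grey switch box, light metal face plate, with the cross key: 74 x 74 mm, face plate 40.5 mm above the worktop, about 0.8 kg, standing loose on rubber feet. Origin: centre of its underside; z up; a short cable gland sticks out at its +x side
- cross_top (a point): centre of the flat top of the black key on the cross box; the key is an upright-armed cross (plus shape), two arms each 50 mm long and 17 mm wide, along x and y of its box. It is in the middle of the box's face, stands 22 mm proud (top about 62 mm above the worktop) and its top moves down with it
- cross_key (a joint): how far the cross key has been pushed down, m: 0 to 0.001 at the start (off), 0.012 at its end stop (fully on). It begins to slide at about 3 N, needs about 4.5 N half-way and 6 N near the end stop, which sits on a rubber buffer (above 4 N the whole key sinks about 0.5 mm per newton further, up to 6 mm, and comes back by itself); it stays down where it is left; fully down its top is still 10 mm above the face plate
- bar_box: small grey switch box, light metal face plate, with the bar key: 74 x 74 mm, face plate 40.5 mm above the worktop, about 0.8 kg, standing loose on rubber feet. Origin: centre of its underside; z up; a short cable gland sticks out at its +x side
- bar_top (a point): centre of the flat top of the black key on the bar box; the key is a single long bar, 58 mm along y of its box and 18 mm wide. It is in the middle of the box's face, stands 22 mm proud (top about 62 mm above the worktop) and its top moves down with it
- bar_key (a joint): how far the bar key has been pushed down, m: 0 to 0.001 at the start (off), 0.012 at its end stop (fully on). It begins to slide at about 3 N, needs about 4.5 N half-way and 6 N near the end stop, which sits on a rubber buffer (above 4 N the whole key sinks about 0.5 mm per newton further, up to 6 mm, and comes back by itself); it stays down where it is left; fully down its top is still 10 mm above the face plate
- white_bottle: bystander, loose: small round reagent bottle with a screw cap, 42 mm across, 78 mm tall. Origin: centre of its underside
- beaker: bystander, loose: small clear glass beaker, 54 mm across, 68 mm tall. Origin: centre of its underside
- steel_can: bystander, loose: round steel can with a slip lid, 68 mm across, 66 mm tall. Origin: centre of its underside

How it is judged:
On the way, in this order (a step that is already met when the one before it is completed fails the run):
1. the round key is down, the other two still up (value of joint round_key above 0.006 m and value of joint each of cross_key, bar_key below 0.003 m), for 0.2 s.
2. the cross-shaped key is down too, the bar key still up (value of joint each of round_key, cross_key above 0.006 m and value of joint bar_key below 0.003 m), for 0.2 s.
3. the long bar key is down too (value of joint each of round_key, cross_key, bar_key above 0.006 m), for 0.2 s.
At the end, for the whole second after the job is handed in: All three keys are at least 6 mm down; the boxes are at rest, flat, and within 20 mm of where they stood; the bystanders are upright and within 30 mm of where they stood (all of step 3 and distance of each of round_box, cross_box, bar_box from where it was at the start of the episode below 0.02 m and angle between each of round_box, cross_box, bar_box's own z axis and vertical below 0.08 rad and linear speed of each of round_box, cross_box, bar_box below 0.02 m/s and distance of each of white_bottle, beaker, steel_can from where it was at the start of the episode below 0.03 m and angle between each of white_bottle, beaker, steel_can's own z axis and vertical below 0.2 rad); the robot touches nothing.
It fails at once if a box is lifted (height (world z) of any of round_box, cross_box, bar_box above 0.012 m).
It fails at once if a box is shifted by over 20 mm (distance of any of round_box, cross_box, bar_box from where it was at the start of the episode above 0.02 m).
It fails at once if a box or its key is pressed with over 25 N (contact force between any of the fingers, the arm and round_box above 25 N or contact force between any of the fingers, the arm and cross_box above 25 N or contact force between any of the fingers, the arm and bar_box above 25 N).
It fails at once if a bystander is moved by over 30 mm or tipped (distance of any of white_bottle, beaker, steel_can from where it was at the start of the episode above 0.03 m or angle between any of white_bottle, beaker, steel_can's own z axis and vertical above 0.3 rad).
It also fails if it takes over 61 s, if anything falls off the work surface, if the arm or the gripper's body presses on something with over 40 N, if the wrist force passes 120 N, or if a joint passes its speed limit or range.

## Working session

There is one attempt and no reset: what is moved stays moved. The work goes in short steps, Python scripts to look and compute and a tool call to move; the robot and the scene stay as the last step left them, time stands still between calls to the robot, and variables do not carry over. Pictures are saved under pics/ and viewed, at most 10 in all, crops included, and the job is handed in when it is done.

Besides the shell and the picture viewer there is one more tool, called after "Call:" as name(argument=value, ...) on one line, values as JSON. step_arm: Moves the arm, as the interface text tells. Its arguments: {"type":"object","properties":{"targets":{"type":"array"},"fingers":{"type":"number"},"newtons":{"type":"number"}},"required":["targets"]}

```bash
mkdir -p pics; python3 - <<'E'
from cell import bot, read_camera
import cv2,pickle
d={n:read_camera(n) for n in("scene","top")}
pickle.dump(d,open("d.pkl","wb"))
for n in d:
    cv2.imwrite(f"pics/{n}.png",d[n]["pixels"][:,:,::-1]); print(n,d[n]["fx"],d[n]["cx"],d[n]["cy"],d[n]["R"],d[n]["t"])
s=bot.observe();print(s)
E
```

```text
scene 553.7593461397271 323.70021716167355 239.43809356751242 [[-0.98790506  0.15486233 -0.00782669]
 [ 0.12695817  0.77885502 -0.61422022]
 [-0.08902372 -0.60778492 -0.78909585]] [ 0.52469071 -0.0231482   1.35378353]
top 518.7491426979624 324.31502857977165 238.59200770930087 [[-0.01330398 -0.99981497 -0.01389324]
 [-0.99203716  0.01493825 -0.12505648]
 [ 0.12524089  0.01211886 -0.99205234]] [0.03094991 0.56004011 1.18042551]
{'time_s': 0.1, 'joint_pos': array([-1.53981754e+00,  2.59281730e-01,  1.53594712e+00, -2.83492130e-05,
        1.34799451e+00, -2.02824369e-01]), 'joint_velocities': array([-0.0008006 , -0.00289876, -0.00291484, -0.00143582, -0.00072625,
        0.00048248]), 'joint_efforts': array([ 1.10421806e-03, -4.38209116e+01, -2.84644997e+01,  7.20043411e-02,
        3.62605846e-02, -5.30487603e-05]), 'ee_pos': array([ 0.12740792, -0.53454577,  0.21790523]), 'orientation': array([[ 9.72790876e-01,  2.31684926e-01, -7.81443661e-05],
       [ 2.31684744e-01, -9.72789559e-01,  1.62906498e-03],
       [ 3.01411777e-04, -1.60284441e-03, -9.99998670e-01]]), 'wrist_force': array([ 0.47864397,  0.33066184, -0.00397837]), 'ft_torque': array([-0.00203447, -0.01950827, -0.00773789]), 'finger_force': 0.0, 'grip_width': 0.092641928642131}
```

View pics/top.png

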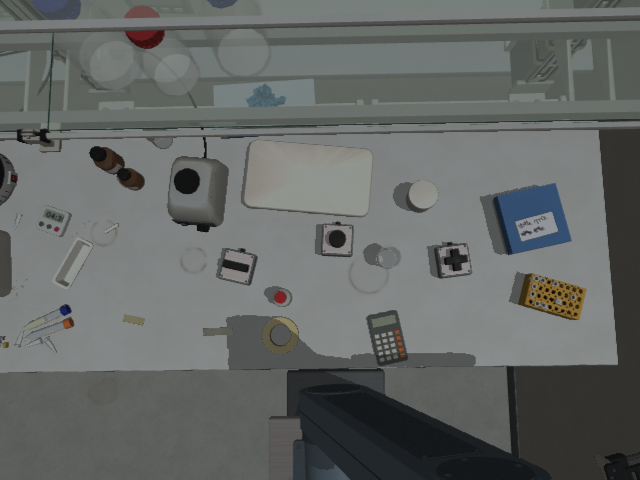

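View pics/scene.png

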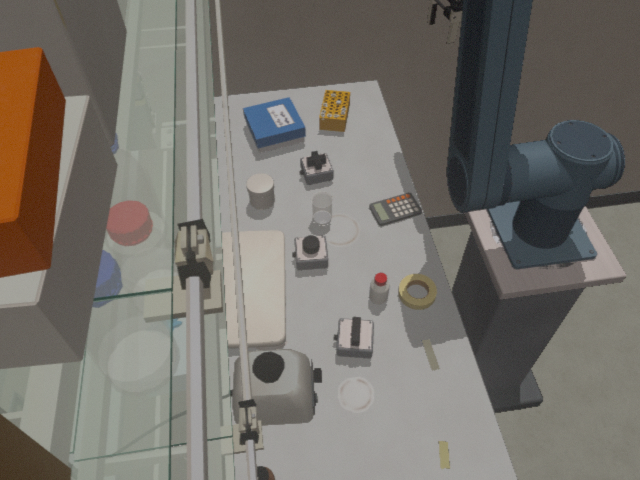

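The top view shows the round key at about (338,238), the cross at (454,260) and the bar at (237,266). The beaker is at (386,257), the bottle at (281,297) and the can at (422,195). In the scene view the keys are at about (311,243), (317,160) and (356,330).

```bash
python3 - <<'E'
import pickle,cv2,numpy as np
d=pickle.load(open("d.pkl","rb"))
def ray(c,u,v):
    R,t=np.array(c["R"]),np.array(c["t"]);return -R.T@t,R.T@np.array([(u-c["cx"])/c["fx"],(v-c["cy"])/c["fy"],1])
seeds={"round":((338,238),(311,243)),"cross":((454,260),(317,160)),"bar":((237,266),(356,328))}
for k,s in seeds.items():
    rs=[]
    for n,(u,v) in zip(("top","scene"),s):
        c=d[n];g=c["pixels"].max(2)
        w=20;m=(g[v-w:v+w,u-w:u+w]<55).astype(np.uint8)
        N,L,S,C=cv2.connectedComponentsWithStats(m)
        i=L[w,w] or 1+np.argmax(S[1:,4]); p=C[i]+[u-w,v-w]
        o,r=ray(c,*p);P=o+r*(0.062-o[2])/r[2];rs.append((o,r/np.linalg.norm(r)))
        rect=cv2.minAreaRect(np.argwhere(L==i)[:,::-1].astype(np.float32))
        print(k,n,p.round(1),S[i],"plane62",P.round(4),rect[1],round(rect[2],1))
    A=sum(np.eye(3)-np.outer(r,r) for o,r in rs);b=sum((np.eye(3)-np.outer(r,r))@o for o,r in rs)
    print("  tri",np.linalg.solve(A,b).round(4))
for n,(u,v),z in(("beaker",(387,258),.05),("bottle",(281,297),.078),("can",(422,195),.066),("frame",(320,125),.3),("tape",(281,333),.03)):
    o,r=ray(d["top"],u,v);print(n,(o+r*(z-o[2])/r[2]).round(3))
t=d["top"]["pixels"];s=d["scene"]["pixels"]
r=lambda a,x:cv2.resize(a,None,fx=x,fy=x,interpolation=cv2.INTER_CUBIC)
cv2.imwrite("pics/c.png",np.vstack([r(t[180:310,210:480],2.9)[:290,:780],r(s[130:360,250:410],1.3)[:299,:][:, :].copy() if 0 else np.hstack([r(s[135:185,290:345],5)[:250,:260],r(s[225:275,285:337],5)[:250,:260],r(s[310:360,330:382],5)[:250,:260]])[:, :780]])[:,:,::-1])
E
```

```text
round top [336.6 238.4] [ 11  12  16  18 227] plane62 [ 0.557  -0.0055  0.062 ] (17.0, 15.0) 90.0
round scene [314. 250.] [23 27  1  1  1] plane62 [0.5556 0.0185 0.062 ] (0.0, 0.0) 0.0
  tri [ 0.5568 -0.0047  0.0327]
cross top [454.9 259.4] [ 10   9  23  22 302] plane62 [ 0.5049 -0.2735  0.062 ] (19.399999618530273, 19.200000762939453) 36.9
cross scene [312. 162.] [15 21  1  3  3] plane62 [ 0.5201 -0.2606  0.062 ] (2.0, 0.0) -90.0
  tri [ 0.5121 -0.2802  0.0406]
bar top [235.  265.5] [  5  14  27  12 201] plane62 [0.4982 0.2273 0.062 ] (26.683330535888672, 7.570270538330078) 13.0Traceback (most recent call last):
  File "<stdin>", line 12, in <module>
    return _wrapfunc(a, 'argmax', axis=axis, out=out, **kwds)
    return bound(*args, **kwds)
ValueError: attempt to get argmax of an empty sequence
```

```bash
python3 - <<'E'
import pickle,cv2,numpy as np
d=pickle.load(open("d.pkl","rb"))
def ray(c,u,v):
    R,t=np.array(c["R"]),np.array(c["t"]);return -R.T@t,R.T@np.array([(u-c["cx"])/c["fx"],(v-c["cy"])/c["fy"],1])
seeds={"round":((338,238),(311,243)),"cross":((454,260),(317,160)),"bar":((237,266),(356,328))}
for k,s in seeds.items():
    for n,(u,v) in zip(("top","scene"),s):
        c=d[n];g=c["pixels"].max(2);w=20;a=g[v-w:v+w,u-w:u+w]
        for th in (45,55,70,85):
            N,L,S,C=cv2.connectedComponentsWithStats((a<th).astype(np.uint8))
            if N<2: continue
            i=1+np.argmax(S[1:,4]);p=C[i]+[u-w,v-w]
            o,r=ray(c,*p);P=o+r*(0.062-o[2])/r[2]
            print(k,n,th,p.round(1),S[i],P.round(4),[round(float(x),1) for x in cv2.minAreaRect(np.argwhere(L==i)[:,::-1].astype(np.float32))[1]])
for n,(u,v),z in(("beaker",(387,258),.05),("bottle",(281,297),.078),("can",(422,195),.066),("frame",(320,125),.3),("tape",(281,333),.03)):
    o,r=ray(d["top"],u,v);print(n,(o+r*(z-o[2])/r[2]).round(3))
t=d["top"]["pixels"];s=d["scene"]["pixels"]
f=lambda im,u,v:cv2.resize(im[v-25:v+25,u-26:u+26],(260,250),interpolation=cv2.INTER_CUBIC)
cv2.imwrite("pics/c.png",np.vstack([np.hstack([f(im,*s[j]) for s in seeds.values()]) for j,im in enumerate((t,s))])[:,:,::-1])
E
```

```text
round top 45 [336.6 238.5] [ 11  12  16  18 216] [ 0.5568 -0.0055  0.062 ] [16.3, 15.6]
round top 55 [336.6 238.4] [ 11  12  16  18 227] [ 0.557  -0.0055  0.062 ] [17.0, 15.0]
round top 70 [336.6 238.4] [ 11  12  17  18 241] [ 0.5572 -0.0054  0.062 ] [17.0, 16.0]
round top 85 [336.7 238.4] [ 10  12  18  18 252] [ 0.557  -0.0058  0.062 ] [17.0, 17.0]
round scene 55 [314. 250.] [23 27  1  1  1] [0.5556 0.0185 0.062 ] [0.0, 0.0]
round scene 70 [310.4 249. ] [13 19 15 12 80] [0.5633 0.0144 0.062 ] [13.9, 9.5]
round scene 85 [310.6 244.5] [ 12  13  16  18 242] [0.5611 0.002  0.062 ] [17.0, 15.0]
cross top 45 [455.  259.4] [ 10   9  23  22 275] [ 0.505  -0.2736  0.062 ] [19.4, 19.2]
cross top 55 [454.9 259.4] [ 10   9  23  22 302] [ 0.5049 -0.2735  0.062 ] [19.4, 19.2]
cross top 70 [455.1 259.5] [ 10   9  24  22 310] [ 0.5048 -0.2738  0.062 ] [20.2, 19.8]
cross top 85 [454.9 259.4] [  9   8  25  23 338] [ 0.5049 -0.2734  0.062 ] [21.0, 20.2]
cross scene 55 [312. 162.] [15 21  1  3  3] [ 0.5201 -0.2606  0.062 ] [2.0, 0.0]
cross scene 70 [316.  160.3] [ 11  12  18  17 201] [ 0.509 -0.265  0.062] [16.8, 15.6]
cross scene 85 [316.  160.4] [ 10  11  19  19 234] [ 0.509  -0.2648  0.062 ] [18.1, 16.9]
bar top 45 [235.  265.6] [  5  14  27  12 188] [0.498  0.2274 0.062 ] [25.6, 7.3]
bar top 55 [235.  265.5] [  5  14  27  12 201] [0.4982 0.2273 0.062 ] [26.7, 7.6]
bar top 70 [234.6 265.3] [  4  12  28  14 217] [0.4987 0.2284 0.062 ] [27.4, 8.2]
bar top 85 [237.1 264.9] [  1   2  39  38 496] [0.4995 0.2226 0.062 ] [36.1, 34.7]
bar scene 70 [354.6 342.1] [16 30  7  8 33] [0.5087 0.2581 0.062 ] [7.0, 6.0]
bar scene 85 [355.3 331.6] [ 15   9   9  29 210] [0.503  0.2353 0.062 ] [7.4, 28.1]
beaker [ 0.511 -0.121  0.05 ]
bottle [0.425 0.121 0.078]
can [ 0.654 -0.204  0.066]
frame [0.743 0.025 0.3  ]
tape [0.343 0.126 0.03 ]
```

View pics/c.png

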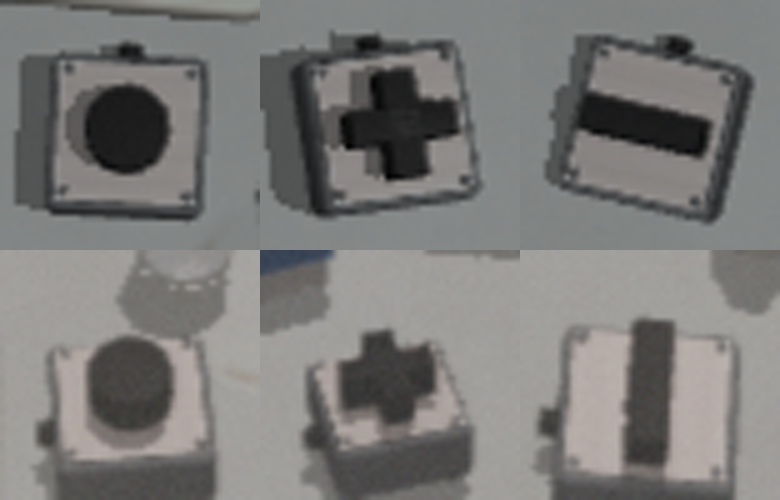

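The crops confirm the three keys, with the top-view blobs cleanest and the scene blobs including key sides. I'll check the hood rail height before moving.

```bash
python3 - <<'E'
import pickle,numpy as np
d=pickle.load(open("d.pkl","rb"))
def ray(c,u,v):
    R,t=np.array(c["R"]),np.array(c["t"]);return -R.T@t,R.T@np.array([(u-c["cx"])/c["fx"],(v-c["cy"])/c["fy"],1])
o2,a=ray(d["scene"],220,50);_,b=ray(d["scene"],244,380);n=np.cross(a,b)
for u,v in((60,133),(320,133),(580,125),(320,108)):
    o,r=ray(d["top"],u,v);print((o+r*(n@(o2-o))/(n@r)).round(3))
# stirrer-like machine's dark knob
o,r=ray(d["top"],187,181);p,q=ray(d["scene"],269,366)
s=np.linalg.lstsq(np.c_[r,-q],p-o,rcond=None)[0];print("knob",o+r*s[0],p+q*s[1])
E
```

```text
[0.701 0.464 0.399]
[0.705 0.024 0.366]
[ 0.703 -0.416  0.39 ]
[0.691 0.021 0.517]
knob [0.67836438 0.31944496 0.13930281] [0.6789771  0.31928027 0.13940652]
```

Call:
step_arm(targets=[[10,-8,2,0],[20,-15,4,0],[27,-21,4,0],[27,-21,4,0],[27,-21,4,0],[27,-21,4,0],[27,-21,4,0],[27,-21,4,0],[27,-21,4,0],[27,-21,4,0]], fingers=0, newtons=10)

```text
time_s: 1.1
ee_pos: [0.3231, -0.29, 0.1803]
orientation: [[0.973, 0.232, 0.0], [0.232, -0.973, 0.0], [0.0, -0.0, -1.0]]
wrist_force: [-0.3, -0.8, -0.2]
grip_width: 0.0174
finger_force: 0.0
```

Call:
step_arm(targets=[[26,-20,4,0],[26,-20,4,0],[26,-20,4,0],[26,-20,4,0],[26,-20,4,0],[26,-20,4,0],[26,-20,4,0],[26,-20,4,0],[26,-20,4,0],[26,-20,4,0],[20,-14,4,0],[10,-6,1,0],[4,-2,0,0],[0,0,0,0],[0,0,0,0],[0,0,0,0]])

```text
time_s: 2.7
ee_pos: [0.5566, -0.009, 0.1359]
orientation: [[0.973, 0.23, -0.0], [0.23, -0.973, -0.0], [-0.0, 0.0, -1.0]]
wrist_force: [0.6, -0.1, 1.0]
grip_width: 0.0003
finger_force: 0.0
```

```bash
python3 - <<'E'
from cell import bot, read_camera
import cv2
cv2.imwrite("pics/w.png",read_camera("wrist")["pixels"][:,:,::-1])
s=bot.observe();print(s["joint_pos"].round(2),s["wrist_force"].round(2),s["ee_pos"],s["grip_width"])
E
```

```text
[-0.22  0.34  1.64 -0.    1.17  1.12] [0.14 0.52 0.35] [ 0.55667596 -0.00899867  0.13590472] 0.00013642719432963414
```

View pics/w.png

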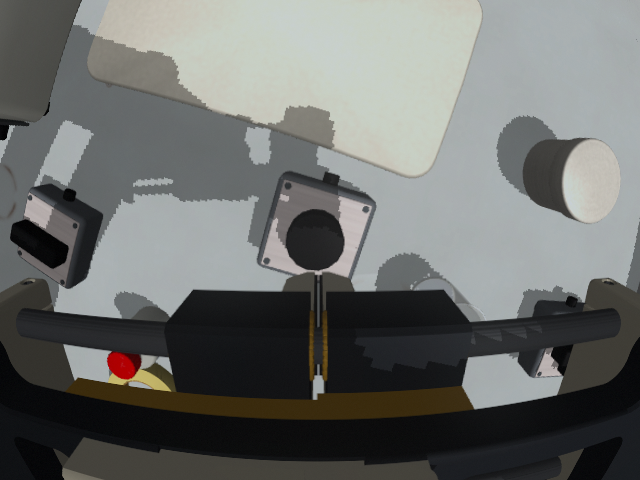

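The wrist view shows the round key at (315,240), above the finger slit at about (318,280). The bar key is at (40,245). I'll cast these rays onto the key-top plane.

```bash
cat > w.py <<'E'
from cell import bot, read_camera
import numpy as np,cv2
def cast(c,u,v,z):
    R,t=np.array(c["R"]),np.array(c["t"]);x,y=u-c["cx"],v-c["cy"];r=np.hypot(x,y);th=r/c["fx"]
    k=R.T@np.array([np.sin(th)*x/r,np.sin(th)*y/r,np.cos(th)]);o=-R.T@t
    return o+k*(z-o[2])/k[2]
def blob(c,u,v,w=45,th=60):
    N,L,S,C=cv2.connectedComponentsWithStats((c["pixels"].max(2)[v-w:v+w,max(u-w,0):u+w]<th).astype(np.uint8))
    i=L[w,min(w,u)]; return C[i]+[max(u-w,0),v-w],S[i]
E
python3 - <<'E'
from w import *
c=read_camera("wrist")
p,s=blob(c,315,240,38);print(p,s,cast(c,*p,.062),[cast(c,u,240,.062).round(4) for u in(286,344)])
for q in((41,240),):print(cast(c,*q,.062))
# box face corners
print([cast(c,u,v,.0405).round(4) for u,v in((289,178),(370,206),(266,262))])
E
```

```text
[314.5800363  239.61088929] [   9    7   58   61 2755] [ 0.5616398  -0.00513163  0.062     ] [array([0.557 , 0.0134, 0.062 ]), array([ 0.5659, -0.0243,  0.062 ])]
[0.50874887 0.21552307 0.062     ]
[array([0.5957, 0.0216, 0.0405]), array([ 0.5896, -0.0392,  0.0405]), array([0.5311, 0.0251, 0.0405])]
```

Call:
step_arm(targets=[[2,-1,10,0],[2,-2,12,0],[0,0,12,0],[0,0,12,0],[0,0,10,0],[0,0,8,0],[0,0,4,0],[0,0,0,0],[0,0,0,0]])

```text
time_s: 3.7
ee_pos: [0.5606, -0.0044, 0.0679]
orientation: [[0.973, 0.232, 0.001], [0.232, -0.973, -0.0], [0.0, 0.0, -1.0]]
wrist_force: [-0.1, -0.1, 0.7]
grip_width: 0.0001
finger_force: 0.0
```

Call:
step_arm(targets=[[0,0,1,0],[0,0,1,0],[0,0,1,0],[0,0,1,0],[0,0,1,0],[0,0,1,0],[0,0,1,0],[0,0,1,0],[0,0,1,0],[0,0,0,0]])

```text
time_s: 4.7
ee_pos: [0.5603, -0.0043, 0.0587]
orientation: [[0.973, 0.232, 0.0], [0.232, -0.973, -0.0], [0.0, 0.0, -1.0]]
wrist_force: [-1.2, -0.3, 3.8]
grip_width: 0.0007
finger_force: 1.9
```

Contact is at about 62 mm, as expected. Continuing down to about 48.5 mm.

Call:
step_arm(targets=[[0,0,1,0],[0,0,1,0],[0,0,1,0],[0,0,1,0],[0,0,1,0],[0,0,1,0],[0,0,1,0],[0,0,1,0],[0,0,1,0],[0,0,0,0],[0,0,0,0]])

```text
time_s: 5.8
ee_pos: [0.5603, -0.0044, 0.0497]
orientation: [[0.973, 0.232, 0.0], [0.232, -0.973, -0.0], [0.0, 0.0, -1.0]]
wrist_force: [-1.7, 0.8, 6.4]
grip_width: 0.0006
finger_force: 2.8
```

Call:
step_arm(targets=[[0,0,1,0],[0,0,1,0],[0,0,0,0],[0,0,0,0]])

```text
time_s: 6.2
ee_pos: [0.5604, -0.0043, 0.0481]
orientation: [[0.973, 0.232, 0.0], [0.232, -0.973, -0.0], [0.0, 0.0, -1.0]]
wrist_force: [-2.0, 0.1, 9.8]
grip_width: 0.0004
finger_force: 4.4
```

Call:
step_arm(targets=[[0,0,-2,0],[0,0,-5,0],[0,0,-12,0],[0,0,-18,0],[0,0,-20,0],[0,0,-16,0],[0,0,-10,0],[0,0,-5,0],[0,0,0,0]])

```text
time_s: 7.1
ee_pos: [0.5605, -0.0044, 0.1361]
orientation: [[0.973, 0.232, 0.001], [0.232, -0.973, -0.0], [0.001, 0.0, -1.0]]
wrist_force: [0.4, 0.3, -0.9]
grip_width: 0.0004
finger_force: 0.0
```

Call:
step_arm(targets=[[-4,10,0,0],[-9,20,0,0],[-10,22,0,0],[-10,22,0,0],[-10,22,0,0],[-10,22,0,0],[-10,22,0,0],[-10,22,0,0],[-10,22,0,0],[-10,22,0,0],[-10,22,0,0],[-7,16,0,0],[-3,8,0,0],[0,0,0,0],[0,0,0,0],[0,0,0,0]])

```text
time_s: 8.7
ee_pos: [0.5088, -0.2746, 0.1356]
orientation: [[0.973, 0.233, -0.0], [0.233, -0.973, 0.001], [-0.0, -0.001, -1.0]]
wrist_force: [0.4, 0.5, 0.1]
grip_width: 0.0005
finger_force: 0.0
```

```bash
python3 - <<'E'
from w import *
c=read_camera("wrist");im=c["pixels"].copy()
s=bot.observe();print(s["ee_pos"],s["wrist_force"].round(2))
p,S=blob(c,315,240,38);print(p,S,cast(c,*p,.062))
t=read_camera("top")["pixels"]
cv2.imwrite("pics/w2.png",np.hstack([cv2.resize(im[120:320,170:470],(450,300)),cv2.resize(t[200:300,290:390],(300,300))])[:,:,::-1])
E
```

```text
[ 0.50893959 -0.27461733  0.13568355] [0.06 0.37 0.34]
[319.18319269 244.39908579] [   7    8   69   68 2844] [ 0.51136453 -0.27439282  0.062     ]
```

View pics/w2.png

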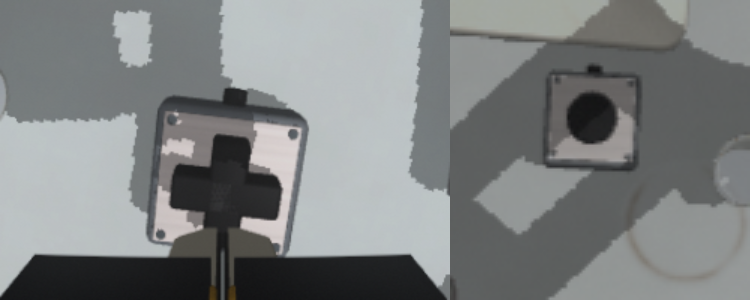

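The cross key is at wrist pixel (319,244), within 2 mm of the TCP. The round key looks shorter and its box hasn't moved.

Call:
step_arm(targets=[[1,0,10,0],[0,0,12,0],[0,0,12,0],[0,0,12,0],[0,0,10,0],[0,0,8,0],[0,0,4,0],[0,0,1,0],[0,0,1,0],[0,0,1,0],[0,0,1,0],[0,0,1,0],[0,0,1,0],[0,0,1,0],[0,0,1,0],[0,0,1,0],[0,0,0,0]])

```text
time_s: 10.5
ee_pos: [0.5099, -0.2755, 0.0587]
orientation: [[0.973, 0.232, 0.0], [0.232, -0.973, -0.0], [0.0, 0.0, -1.0]]
wrist_force: [-0.8, 0.4, 3.8]
grip_width: 0.0006
finger_force: 1.9
```

Call:
step_arm(targets=[[0,0,1,0],[0,0,1,0],[0,0,1,0],[0,0,1,0],[0,0,1,0],[0,0,1,0],[0,0,1,0],[0,0,1,0],[0,0,1,0],[0,0,0,0],[0,0,0,0]])

```text
time_s: 11.6
ee_pos: [0.5099, -0.2755, 0.0498]
orientation: [[0.973, 0.232, 0.0], [0.232, -0.973, -0.0], [0.0, 0.0, -1.0]]
wrist_force: [-0.9, 0.6, 5.5]
grip_width: 0.0005
finger_force: 2.8
```

Call:
step_arm(targets=[[0,0,1,0],[0,0,1,0],[0,0,0,0],[0,0,0,0]])

```text
time_s: 12.0
ee_pos: [0.5099, -0.2756, 0.0482]
orientation: [[0.973, 0.232, 0.001], [0.232, -0.973, -0.0], [0.0, 0.0, -1.0]]
wrist_force: [-0.3, 1.4, 8.8]
grip_width: 0.0005
finger_force: 4.3
```

Call:
step_arm(targets=[[0,0,-2,0],[0,0,-5,0],[0,0,-12,0],[0,0,-18,0],[0,0,-20,0],[0,0,-16,0],[0,0,-10,0],[0,0,-5,0],[0,0,0,0],[2,-10,0,0],[4,-20,0,0],[5.5,-25,0,0],[5.5,-25,0,0],[5.5,-25,0,0],[5.5,-25,0,0],[5.5,-25,0,0],[5.5,-25,0,0],[5.5,-25,0,0]])

```text
time_s: 13.8
ee_pos: [0.5041, -0.0628, 0.1349]
orientation: [[0.973, 0.232, -0.002], [0.232, -0.973, 0.001], [-0.001, -0.001, -1.0]]
wrist_force: [0.7, -0.2, -0.8]
grip_width: 0.0006
finger_force: 0.0
```

Call:
step_arm(targets=[[5.5,-25,0,0],[5.5,-25,0,0],[5.5,-25,0,0],[5.5,-25,0,0],[5.5,-25,0,0],[5.5,-25,0,0],[5.5,-25,0,0],[5.5,-25,0,0],[5.5,-25,0,0],[5.5,-25,0,0],[5,-24,0,0],[3,-11,0,0],[1,-4,0,0],[0,0,0,0],[0,0,0,0],[0,0,0,0]])

```text
time_s: 15.4
ee_pos: [0.5009, 0.2294, 0.1356]
orientation: [[0.973, 0.231, -0.0], [0.231, -0.973, -0.0], [-0.0, 0.0, -1.0]]
wrist_force: [0.1, 0.3, 0.0]
grip_width: 0.0004
finger_force: 0.0
```

```bash
python3 - <<'E'
from w import *
c=read_camera("wrist");im=c["pixels"].copy()
s=bot.observe();print(s["ee_pos"],s["wrist_force"].round(2))
p,S=blob(c,315,240,45);print(p,S,cast(c,*p,.062))
t=read_camera("top")["pixels"]
cv2.imwrite("pics/w3.png",np.hstack([cv2.resize(im[120:320,170:470],(450,300)),cv2.resize(t[210:310,405:505],(300,300))])[:,:,::-1])
E
```

```text
[0.50091672 0.22941317 0.13565927] [ 0.63  0.3  -0.38]
[319.33497942 244.98765432] [   8   20   82   61 2430] [0.50298149 0.2293169  0.062     ]
```

View pics/w3.png

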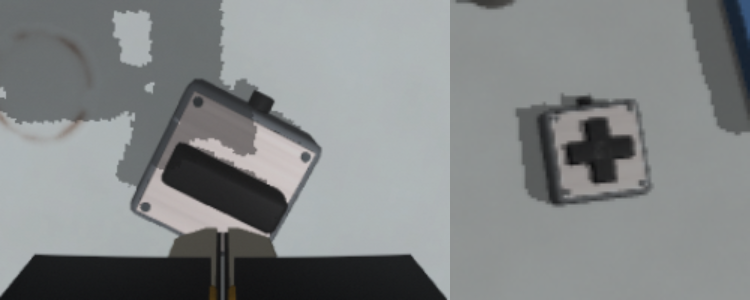

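The bar key is at wrist pixel (319,245), about 2 mm from the TCP in x. The cross box is undisturbed in the top view.

Call:
step_arm(targets=[[1,0,10,0],[0,0,12,0],[0,0,12,0],[0,0,12,0],[0,0,10,0],[0,0,8,0],[0,0,4,0],[0,0,1,0],[0,0,1,0],[0,0,1,0],[0,0,1,0],[0,0,1,0],[0,0,1,0],[0,0,1,0],[0,0,1,0],[0,0,1,0],[0,0,0,0]])

```text
time_s: 17.2
ee_pos: [0.5019, 0.2306, 0.0588]
orientation: [[0.973, 0.232, 0.0], [0.232, -0.973, 0.0], [0.0, -0.0, -1.0]]
wrist_force: [-0.7, 0.0, 4.2]
grip_width: 0.0003
finger_force: 1.9
```

Call:
step_arm(targets=[[0,0,1,0],[0,0,1,0],[0,0,1,0],[0,0,1,0],[0,0,1,0],[0,0,1,0],[0,0,1,0],[0,0,1,0],[0,0,1,0],[0,0,0,0],[0,0,0,0]])

```text
time_s: 18.3
ee_pos: [0.5019, 0.2305, 0.0498]
orientation: [[0.973, 0.232, 0.0], [0.232, -0.973, 0.0], [0.0, -0.0, -1.0]]
wrist_force: [-1.7, 0.6, 5.5]
grip_width: 0.0009
finger_force: 2.8
```

Call:
step_arm(targets=[[0,0,1,0],[0,0,1,0],[0,0,0,0],[0,0,0,0]])

```text
time_s: 18.7
ee_pos: [0.502, 0.2306, 0.0482]
orientation: [[0.973, 0.232, 0.001], [0.232, -0.973, 0.0], [0.001, 0.0, -1.0]]
wrist_force: [-1.5, -0.0, 9.2]
grip_width: 0.0002
finger_force: 4.4
```

Call:
step_arm(targets=[[0,0,-2,0],[0,0,-5,0],[0,0,-12,0],[0,0,-18,0],[0,0,-20,0],[0,0,-20,0],[0,0,-16,0],[0,0,-10,0],[0,0,-5,0],[0,0,0,0],[0,0,0,0],[0,0,0,0]])

```text
time_s: 19.9
ee_pos: [0.5012, 0.2304, 0.1547]
orientation: [[0.973, 0.232, -0.002], [0.232, -0.973, -0.0], [-0.002, -0.0, -1.0]]
wrist_force: [-0.5, -0.5, 0.8]
grip_width: 0.0004
finger_force: 0.0
```

```bash
python3 - <<'E'
from w import *
c=read_camera("scene")["pixels"]
cv2.imwrite("pics/end.png",cv2.resize(c[130:380,230:450],None,fx=2.3,fy=2.3)[:,:,::-1])
E
```

```text
(no output)
```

View pics/end.png

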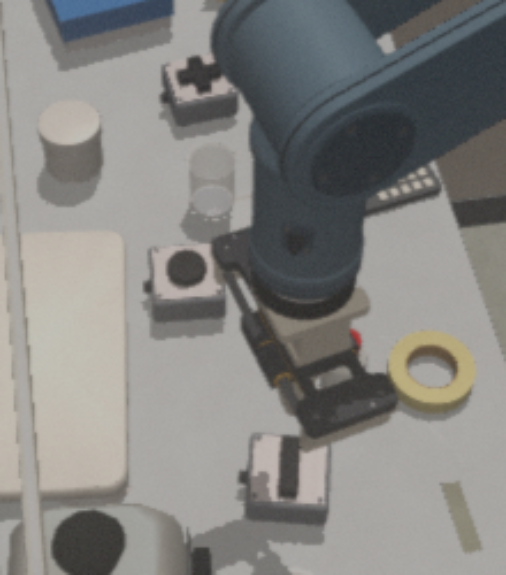

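All three keys are down (the round one at about (186,267) in the crop, cross (203,73), bar (289,465)). The boxes and bystanders stand in place and the hand is clear.

```bash
python3 -c "
from cell import bot
print(bot.sign_off())"
```

```text
the job is handed in; nothing more can be done
None
```

I pressed the round, cross and bar keys to their end stops in that order, with about 10 N at most. The last picture shows all three down, the boxes and bystanders in place and the hand clear; the job is handed in, but no verdict came back.

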